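# File a seed-sample tin in the drawer

### The arm

A 6-joint arm with a two-finger parallel gripper is mounted at the origin on the work surface. World frame = base frame: x ahead of the robot, y to its left, z up, the work surface at z = 0. Lengths are in m, angles in rad, forces in N, time in s.
With the tool pointing down it reaches from about 0.35 to 0.975 m from the base axis. Payload 4.9 kg.
Tool frame: the origin (TCP) lies between the finger pads; the fingertips stand 19 mm ahead of it and the grasp point (between the pads) is the TCP; z points along the fingers, y is the line along which they close (so a half turn about z gives the same grasp; the last joint's range is limited). The gripper opens to 85 mm and grips with 20 to 120 N. Pads are 22 mm wide; open, the fingers measure 114 mm over their backs; the gripper's body (76 mm by 85 mm) begins 54 mm behind the grasp point. The pads swing forward as they close: fully open they stand 13 mm farther back than shut.
Start: joints at [-1.46, 0.053, 1.613, -0, 1.476, -0.119], TCP at [0.142, -0.609, 0.25] pointing down, gripper open.
Joint ranges: [-3.01, 3.01], [-1.01, 2.22], [0.06, 2.58], [-1.02, 4.17], [0.09, 2.62], [-3.14, 3.14]. Speed limits (rad/s): [2.57, 2.57, 3.14, 3.14, 3.14, 3.14].

### API

Orientations are given as a rotation vector (axis times angle).
In Python, from station import ctrl gives the robot as it stands. The module is installed in compiled form; this text tells all that it offers.
- The arm moves only by the tool servo_tool, never from a script. Its argument "increments" is a list that holds one entry, the list of rows, each a list of 5 numbers: the finger opening in cm, from 0 to 8.54, then the shift along the tool's x, y, z in cm, then the turn about the tool's z in degrees. A call has 1 to 5 rows; each row is the pose to reach, as a shift and turn from the pose commanded when the call began, along the tool's axes at that moment; what a row does not reach only later rows make up. A row lasts 1/10 s, in which the tool goes at most 50 mm and 8.59 degrees, less where a joint would pass 70% of its speed; a pose out of reach is approached as far as the arm can. A call with a gripper value outside its range is refused whole. The fingers move at their own pace and stop on an object; "newtons" is the grip in N (left out, the last holds). Time passes only in rows, so rows that repeat a pose let the fingers close. It gives the time, the measured TCP pose, the force, the opening and the grip force at its end, in the units of the state.
- ctrl.get_obs(): the state, without advancing time (a new reading comes with each control period).
- ctrl.get_image(name): name is "scene" or "top" or "wrist"; returns a dict with "img" (420x560x3 uint8, red, green, blue), "fx", "fy", "cx", "cy" (pixels), "k1" (the pictures are not rectified: a ray, as slopes to the right and down, at radius r is drawn at 1 + k1 r^2 times it, then the intrinsics apply), "rvec" (rotation vector, rad) and "tvec" (3), from world to camera coordinates, as OpenCV has them; the wrist camera has in their place "mount" (4x4, takes a point from camera to tool coordinates, whose origin is the TCP and whose axes are the flange's). Camera axes: x right, y down, z forward; pixel columns grow to the right and rows downward; lengths in m; the calibration is good to about 2 mm. A picture is of the moment at which its call begins: read the wrist's pose just before it. There is no depth.
- ctrl.finish_job(): hands the job in; it is judged then, once.
The state is a dict: "t": time; "q": joint angles; "dq": joint speeds; "effort": joint torques, N m; "tool_pos": TCP position; "tool_rot": TCP orientation; "contact_force": force on the tool from outside, world axes, zero at the start; "wrist_torque": the same for the moment, N m; "opening": finger opening in m; "grip_force": force on a finger pad.
Only numpy, scipy, OpenCV 4.12 (cv2) and the standard library are available. Lean on these libraries where they do the work, as an engineer would, in place of code of your own. Each camera call takes 0.05 s, during which the arm holds its last target. There are 200 camera calls.

### The job

Take the larger of the two seed tins out of the sloping wooden rack, lower it (do not drop it) into the open drawer of the wooden chest so that it stands upright on the drawer's floor with its lid on top, and push the drawer fully shut. The tin must still be standing when the drawer is shut; leave the smaller tin, the jar and the weighing scale where they are.

Things in the scene. Friction and masses are not known exactly. Their poses are not given: they have to be found in the camera images.
- large_tin: The tin to file: flat closed metal box, 36 mm thick (its x), 92 mm wide (y), 100 mm tall (z), 0.2 to 0.4 kg; front and back alike. Origin: centre of its underside; z points to the lid. It starts in either bay of the rack, leaning about 0.57 rad (33 deg), top towards the robot; there only its upper 58 mm stand clear of the back rest, so grip it across the 36 mm
- small_tin: The other tin, to be left alone: same make and thickness (36 mm), 62 mm wide, 66 mm tall. Origin and axes as for the large tin. It leans in the other bay, 115 mm beside it
- rack: Fixed plywood rack, 236 mm wide (y), 100 mm deep (x). Origin: centre of its underside. Two bays at y = +-57.5 mm: troughs tilted 0.56 rad about y, so that tins lean to -x (the robot), underside centre at x = 0, 32 mm up. Heights along the slope above the trough floor: back rest (-x side) 42 mm, cheeks and divider 30 mm, lip (+x side) 11 mm
- chest: Fixed wooden card-file chest with one drawer, 270 mm deep (x), 210 mm wide (y), 165 mm high. Origin: on the table, in the middle of its front; the chest stands at x = 0 to 270 mm. The drawer comes out towards -x (the robot); shut, its front panel fills x = 0 to 15 mm, where the shell begins; the top board's underside is 153 mm above the table
- drawer (a joint): How far the drawer is pulled out, in m: 0 fully shut (against its stop), 0.19 fully open. It slides along the chest's x axis, with friction of about 1.5 N and some damping; it stays where it is left. It starts 0.15 to 0.175 open
- drawer_floor (a point): Point on the drawer's inner floor, midway across, 54 mm behind the front wall's inner side; 20 mm above the table; moves with the drawer; axes as the chest's. Inside: x = -54 to 171 mm, y = +-84 mm, side walls 69 mm high. Front panel: outer face at x = -75 mm, 15 mm thick, top edge 152 mm above the table. Open from above only up to x = (joint value) - 60 mm; beyond is the chest
- drawer_handle (a point): Middle of the drawer's bar handle: a level steel bar 11 mm thick, 100 mm long along the drawer's y, 35 mm out from the front panel's outer face, 114 mm above the table. Moves with the drawer; pushing the bar or the panel towards the chest's +x shuts it
- jar: Bystander: closed amber glass jar, 60 mm across, 90 mm tall. Origin: centre of its underside
- scale: Bystander: white portable weighing scale with a steel pan, 130 x 150 mm, 43 mm high. Origin: centre of its underside
Not all that is in view belongs to the job. What is shaped like the large_tin but yellow is not meant.

How it is judged:
On the way, in this order (a step that is already met when the one before it is completed fails the run):
1. the large tin, still held by the fingers, is lowered into the open drawer: its underside within 25 mm of the drawer's floor (contact force between the fingers and large_tin above 1 N and z of large_tin in the frame of drawer_floor between -0.01 and 0.025 m and x of large_tin in the frame of drawer_floor between -0.056 and 0.173 m and y of large_tin in the frame of drawer_floor between -0.085 and 0.085 m and value of joint drawer above 0.08 m), for 0.05 s.
2. the drawer is pushed shut (within 6 mm) (value of joint drawer below 0.006 m), for 0.2 s.
At the end, for the whole second after the job is handed in: The drawer is shut to within 6 mm, the large tin stands upright (within 0.15 rad, lid up) at rest on the drawer's floor inside it; the small tin is within 25 mm, the jar and the scale within 30 mm of where they began (value of joint drawer below 0.006 m and z of large_tin in the frame of drawer_floor between -0.005 and 0.008 m and x of large_tin in the frame of drawer_floor between -0.056 and 0.173 m and y of large_tin in the frame of drawer_floor between -0.085 and 0.085 m and angle between large_tin's own z axis and vertical below 0.15 rad and linear speed of large_tin below 0.02 m/s and distance of small_tin from where it was at the start of the episode below 0.025 m and distance of each of jar, scale from where it was at the start of the episode below 0.03 m); the robot touches nothing.
It fails at once if the small tin is moved more than 25 mm (distance of small_tin from where it was at the start of the episode above 0.025 m).
It fails at once if the jar is moved more than 30 mm (distance of jar from where it was at the start of the episode above 0.03 m).
It fails at once if the scale is moved more than 30 mm (distance of scale from where it was at the start of the episode above 0.03 m).
It also fails if it takes over 51 s, if anything falls off the work surface, if the arm or the gripper's body presses on something with over 40 N, if the wrist force passes 120 N, or if a joint passes its speed limit or range.

## Working session

There is one attempt and no reset: what is moved stays moved. The work goes in short steps, Python scripts to look and compute and a tool call to move; the robot and the scene stay as the last step left them, time stands still between calls to the robot, and variables do not carry over. Pictures are saved under pics/ and viewed, at most 10 in all, crops included, and the job is handed in when it is done.

Besides the shell and the picture viewer there is one more tool, called after "Call:" in YAML: its name, and indented under it one key for each argument. servo_tool: Moves the arm, as the interface text tells. Its arguments: {"type":"object","properties":{"increments":{"type":"array"},"newtons":{"type":"number"}},"required":["increments"]}

```bash
mkdir -p pics; python3 - <<'E'
from station import ctrl
import cv2,pickle
d={}
for n in("scene","top","wrist"):
    d[n]=ctrl.get_image(n); cv2.imwrite(f"pics/{n}0.png",d[n]["img"][:,:,::-1])
    print(n,{k:v for k,v in d[n].items() if k!="img"})
pickle.dump(d,open("im0.pkl","wb"))
print(ctrl.get_obs())
E
```

```text
scene {'fx': 434.79212667963367, 'fy': 434.79212667963367, 'cx': 282.8812930189391, 'cy': 207.97279238196583, 'k1': -0.068909580476954, 'rvec': array([ 1.91802144, -2.17218969,  0.35189609]), 'tvec': array([0.10931215, 0.60849094, 0.927133  ])}
top {'fx': 444.5755707615075, 'fy': 444.5755707615075, 'cx': 273.28588290608855, 'cy': 212.97983626613964, 'k1': -0.11508085707755619, 'rvec': array([ 2.20709788, -2.15943363,  0.14335208]), 'tvec': array([0.0062991 , 0.60932805, 0.84657184])}
wrist {'fx': 373.2236472184006, 'fy': 373.2236472184006, 'cx': 274.6129741522595, 'cy': 214.24897749166692, 'k1': -0.07636491092270836, 'mount': array([[-1.97719985e-04, -9.49137460e-01, -3.14861943e-01,
         8.04243539e-02],
       [ 9.99999891e-01, -3.20786403e-04,  3.39038839e-04,
         5.93060643e-04],
       [-4.22797892e-04, -3.14861842e-01,  9.49137420e-01,
        -1.23046425e-01],
       [ 0.00000000e+00,  0.00000000e+00,  0.00000000e+00,
         1.00000000e+00]])}
{'t': 0.15, 'q': array([-1.45997707e+00,  5.32390717e-02,  1.61398884e+00,  2.66518604e-05,
        1.47601315e+00, -1.18998406e-01]), 'dq': array([ 6.48391329e-05, -1.62808874e-03, -3.43360940e-03,  1.39962108e-03,
       -2.06413470e-03, -1.95952533e-03]), 'effort': array([-3.47140722e-04, -3.94244349e+01, -3.70722342e+01, -1.50242477e-04,
        4.62882439e-03,  2.26908753e-05]), 'tool_pos': array([ 0.14233163, -0.60810264,  0.24931831]), 'tool_rot': array([-3.11923765e+00, -3.60009878e-01, -5.22348488e-05]), 'contact_force': array([ 0.38803756, -0.35339434, -0.57835725]), 'wrist_torque': array([-0.01507912,  0.00385307, -0.05046606]), 'grip_force': 0.0, 'opening': 0.08522430589354472}
```

View pics/scene0.png

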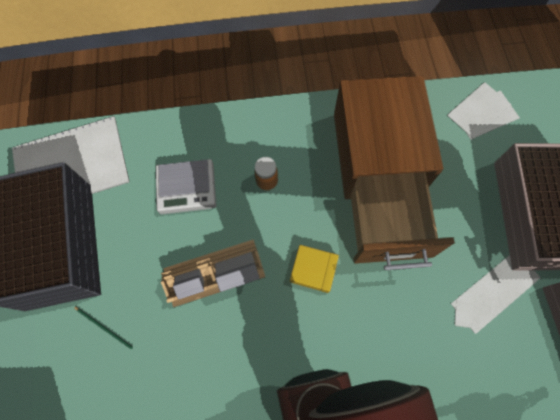

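View pics/top0.png

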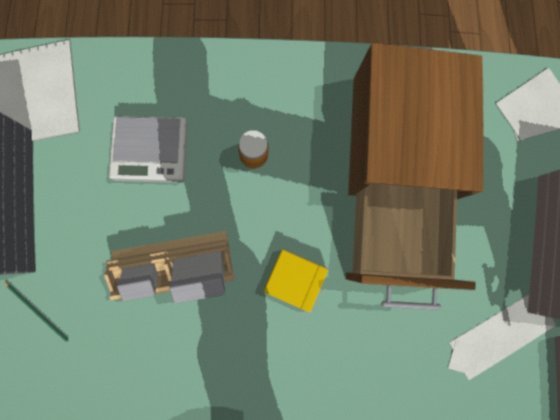

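The scene view shows the rack at about (215,272), with the larger tin in its right bay, the chest at (395,150) with the drawer's handle at (408,262), the jar at (265,172) and the scale at (185,187). The top view shows the large tin at about (197,278) and the handle at (412,302). Next I'll take enlarged crops.

```bash
cat >h.py <<'E'
import numpy as np,cv2
from scipy.spatial.transform import Rotation as R
def K(c): return np.array([[c["fx"],0,c["cx"]],[0,c["fy"],c["cy"]],[0,0,1]])
def D(c): return np.array([c["k1"],0,0,0,0.])
def ext(c,obs=None):
    if "rvec" in c: return R.from_rotvec(c["rvec"]).as_matrix(),np.array(c["tvec"])
    T=np.eye(4);T[:3,:3]=R.from_rotvec(obs["tool_rot"]).as_matrix();T[:3,3]=obs["tool_pos"]
    M=np.linalg.inv(T@c["mount"]);return M[:3,:3],M[:3,3]
def proj(c,P,obs=None):
    r,t=ext(c,obs);return cv2.projectPoints(np.array(P,float).reshape(-1,3),cv2.Rodrigues(r)[0],t,K(c),D(c))[0][:,0]
def onz(c,uv,z,obs=None):
    r,t=ext(c,obs);n=cv2.undistortPoints(np.array([[uv]],float),K(c),D(c))[0,0]
    o=-r.T@t;d=r.T@np.array([*n,1]);return o+d*(z-o[2])/d[2]
E
python3 - <<'E'
import pickle,cv2,numpy as np
from h import *
d=pickle.load(open("im0.pkl","rb"))
print(proj(d["top"],[[0,0,0],[.6,0,0],[.6,.3,0]]), [ -ext(d[n])[0].T@ext(d[n])[1] for n in("top","scene")])
def crop(n,x,y,w,h,s): return cv2.resize(d[n]["img"][y:y+h,x:x+w,::-1],None,fx=s,fy=s,interpolation=cv2.INTER_CUBIC)
a=crop("top",100,225,140,80,5); cv2.imwrite("pics/c1.png",a)
# scene rack crop below
b=crop("scene",155,235,140,75,5); cv2.imwrite("pics/c12.png",np.vstack([a,b])[:, :][:800])
cc=np.hstack([crop("top",340,180,140,130,2.8),crop("scene",340,160,140,130,2.8)])
cv2.imwrite("pics/c3.png",cc); print(a.shape,b.shape,cc.shape)
s=np.vstack([crop("top",100,225,140,75,4),crop("scene",155,235,140,75,4)]);cv2.imwrite("pics/c2.png",s)
E
```

```text
[[276.39660684 513.88821943]
 [282.32567232 219.1262071 ]
 [135.69664984 215.69998371]] [array([0.52006212, 0.04479962, 0.90306845]), array([0.28759358, 0.06624889, 1.07456363])]
(400, 700, 3) (375, 700, 3) (364, 784, 3)
```

View pics/c2.png

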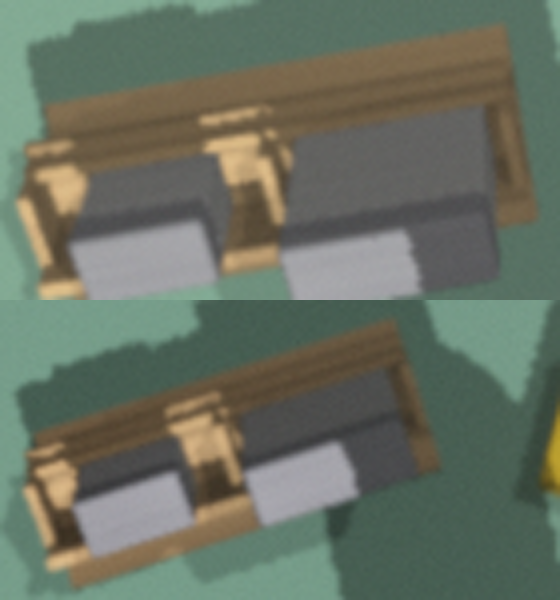

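View pics/c3.png

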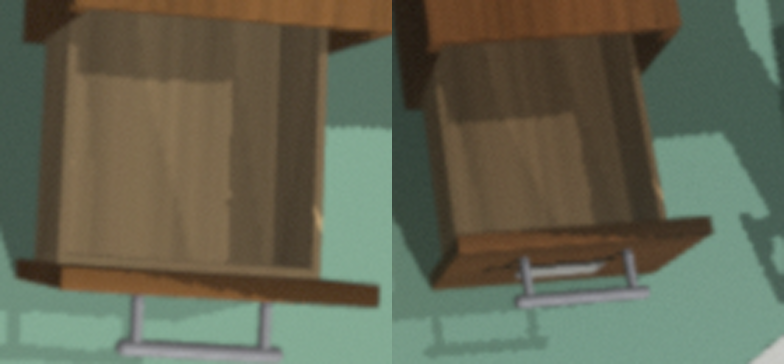

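Crop c2 shows the large tin's lid: in the top view its back edge runs from (171,287) to (224,277.5), in the scene view from (216,277.5) to (254,265.5). Crop c3 shows the handle ends: (384,304) and (440,306) in the top view, (386,267) and (431,265) in the scene view. The drawer is empty and the chest's front edge is visible.

```bash
cat >fit.py <<'E'
import pickle
from h import *
from scipy.optimize import least_squares
d=pickle.load(open("im0.pkl","rb")); T,S=d["top"],d["scene"]
Ry=R.from_euler('y',-0.57).as_matrix()
def rack(p,P): return R.from_euler('z',p[2]).apply(P)+[p[0],p[1],0]
def tin(y,pts): return np.array(pts)@Ry.T+[0,y,.032]
h=.1;w=.046
LT=tin(-.0575,[[.018,w,h],[.018,-w,h],[-.018,-w,h]]); LS=tin(-.0575,[[.018,w,h],[.018,-w,h],[-.018,w,h],[-.018,-w,h]])
h=.066;w=.031
ST=tin(.0575,[[.018,w,h],[.018,-w,h],[-.018,-w,h]]); SS=tin(.0575,[[.018,w,h],[.018,-w,h],[-.018,-w,h],[-.018,w,h]])
t=lambda l:np.array(l)/4+[100,225]
s=lambda l:(np.array(l)-[0,300])/4+[155,235]
obT=np.vstack([t([[283,247],[497,210],[500,275]]),t([[70,247],[210,222],[218,288]])])
obS=np.vstack([s([[245,470],[395,422],[264,525],[418,472]]),s([[75,506],[182,474],[195,522],[97,557]])])
def f(p): return np.r_[(proj(T,rack(p,np.vstack([LT,ST])))-obT).ravel(),(proj(S,rack(p,np.vstack([LS,SS])))-obS).ravel()]
o=least_squares(f,[.5,.2,.1],loss='soft_l1');print("rack",o.x);print(o.fun.reshape(-1,2).round(1).tolist())
o2=least_squares(lambda q:f(q[:3])+np.r_[np.tile(q[3:5],6),np.tile(q[5:7],8)]*1.0,[*o.x,0,0,0,0]);print("with px bias",o2.x.round(3))
def ch(p,P): return R.from_euler('z',p[2]).apply(P)+[p[0],p[1],0]
def g(p):
    H=np.array([[-p[3]-.035,.05,.114],[-p[3]-.035,-.05,.114]]);F=np.array([[0,.105,.165],[0,-.105,.165]])
    P=ch(p,np.vstack([H,F]))
    return np.r_[(proj(T,P)-[[383.6,303.9],[440,306.1],[366.8,183.6],[480,189]]).ravel(),(proj(S,P)-[[386.4,267.1],[431.4,264.6],[351.8,175],[442.9,167.9]]).ravel()]
o=least_squares(g,[.6,-.2,0,.16],loss='soft_l1');print("chest",o.x);print(o.fun.reshape(-1,2).round(1).tolist())
for c in (T,S):
  for uv in ([[383.6,303.9],[440,306.1]] if c is T else [[386.4,267.1],[431.4,264.6]]): print(onz(c,uv,.114).round(4))
E
python3 fit.py
```

```text
rack [0.50181226 0.2182476  0.20779084]
[[-0.9, 0.3], [-2.2, -0.2], [1.0, -0.0], [-0.3, -0.9], [-1.9, -0.8], [1.5, -1.5], [-0.0, 0.5], [2.3, -0.9], [0.4, 1.1], [1.3, 0.9], [-0.2, 0.1], [-0.6, -0.6], [1.3, 1.3], [-0.3, 1.3]]
with px bias [  0.588   0.161   0.197 -32.702  47.93  -22.147  39.533]
chest [ 0.6488619  -0.23596944 -0.02874306  0.17337017]
[[1.1, 0.1], [-1.5, -0.4], [-2.1, -1.6], [1.7, 0.2], [0.7, 1.4], [-0.7, -0.6], [0.8, 1.0], [-0.2, 0.2]]
[ 0.4422 -0.1781  0.114 ]
[ 0.4384 -0.2829  0.114 ]
[ 0.4453 -0.1791  0.114 ]
[ 0.4377 -0.2813  0.114 ]
```

The rack fits at (0.502, 0.218) with yaw 0.207, and the large tin is in its -y bay. The chest fits at (0.649, -0.236) with yaw about -0.035 and the drawer about 0.17 open. The residuals are 1–2 px. I'll move towards the rack now.

Call:
servo_tool:
  increments:
    - [[8.5,3.7,-2.3,0,-8],[8.5,7.4,-4.6,0,-16],[8.5,11.1,-6.9,0,-24],[8.5,14.8,-9.2,0,-32],[8.5,18.5,-11.5,0,-40]]

```text
t: 0.65
tool_pos: [0.2971, -0.4529, 0.2499]
tool_rot: [-2.805, -1.413, -0.0]
contact_force: [0.4, -0.7, 0.7]
opening: 0.0852
grip_force: 0.0
```

```bash
cat >>h.py <<'E'
def go(x,y,z,th):
    from station import ctrl
    o=ctrl.get_obs();m=R.from_rotvec(o["tool_rot"]).as_matrix();p=o["tool_pos"]
    t=np.arctan2(m[1,0],m[0,0]);v=m.T@(np.array([x,y,z])-p)*100
    print("t %.2f"%o["t"],"pos",p.round(4),"th %.3f"%t,"-> cm",v.round(2),"|%.1f|"%np.linalg.norm(v),"deg %.1f"%np.degrees(-((th-t+np.pi)%(2*np.pi)-np.pi)),"F",o["contact_force"].round(1),"op %.4f g %.1f"%(o["opening"],o["grip_force"]),"q6 %.2f"%o["q"][5])
E
python3 -c "
from h import *
go(.46,-.05,.25,1.778);go(.475,.15,.22,1.778)"
```

```text
t 0.65 pos [ 0.2971 -0.4529  0.2499] th 0.933 -> cm [ 4.207e+01 -1.090e+01  1.000e-02] |43.5| deg -48.4 F [ 0.4 -0.7  0.7] op 0.0852 g 0.0 q6 -0.49
t 0.65 pos [ 0.2971 -0.4529  0.2499] th 0.933 -> cm [ 59.03 -21.59   3.02] |62.9| deg -48.4 F [ 0.4 -0.7  0.7] op 0.0852 g 0.0 q6 -0.49
```

Call:
servo_tool:
  increments:
    - [[8.5,4.7,-1.3,0,-8],[8.5,9.4,-2.6,0,-16],[8.5,14.1,-3.9,0,-24],[8.5,18.8,-5.2,0,-32],[8.5,23.5,-6.5,0,-40]]

```text
t: 1.15
tool_pos: [0.3853, -0.2254, 0.2501]
tool_rot: [2.153, 2.287, 0.0]
contact_force: [1.0, -0.9, 0.4]
opening: 0.0852
grip_force: 0.0
```

```bash
python3 -c "
from h import *
go(.475,.13,.25,1.778)"
```

```text
t 1.15 pos [ 0.3853 -0.2254  0.2501] th 1.631 -> cm [3.494e+01 1.110e+01 1.000e-02] |36.7| deg -8.4 F [ 1.  -0.9  0.4] op 0.0852 g 0.0 q6 -0.76
```

Call:
servo_tool:
  increments:
    - [[8.5,4.6,1.5,0,-4],[8.5,9.2,3.0,0,-8.4],[8.5,13.8,4.5,0,-8.4],[8.5,18.4,6.0,0,-8.4],[8.5,23,7.5,0,-8.4]]

```text
t: 1.65
tool_pos: [0.4473, 0.0085, 0.2502]
tool_rot: [1.986, 2.434, 0.0]
contact_force: [0.5, 0.2, -1.4]
opening: 0.0851
grip_force: 0.0
```

Call:
servo_tool:
  increments:
    - [[8.5,4.5,0,0,0],[8.5,8,0,0,0],[8.5,11,0,0,0],[8.5,11.8,0,0,0],[8.5,11.8,0,0,0]]

```text
t: 2.15
tool_pos: [0.4234, 0.1226, 0.2501]
tool_rot: [1.983, 2.436, -0.001]
contact_force: [1.1, -0.1, 0.2]
opening: 0.0853
grip_force: 0.0
```

```bash
python3 - <<'E'
from h import *
from station import ctrl
import pickle
go(.47,.15,.22,1.778)
o=ctrl.get_obs();c=ctrl.get_image("wrist");pickle.dump((o,c),open("w1.pkl","wb"))
im=c["img"][:,:,::-1].copy()
cv2.imwrite("pics/w1.png",cv2.resize(im,(800,600),interpolation=cv2.INTER_CUBIC))
E
```

```text
t 2.15 pos [0.4234 0.1226 0.2501] th 1.775 -> cm [1.74 5.12 3.01] |6.2| deg -0.2 F [ 1.1 -0.1  0.2] op 0.0853 g 0.0 q6 -0.09
```

View pics/w1.png

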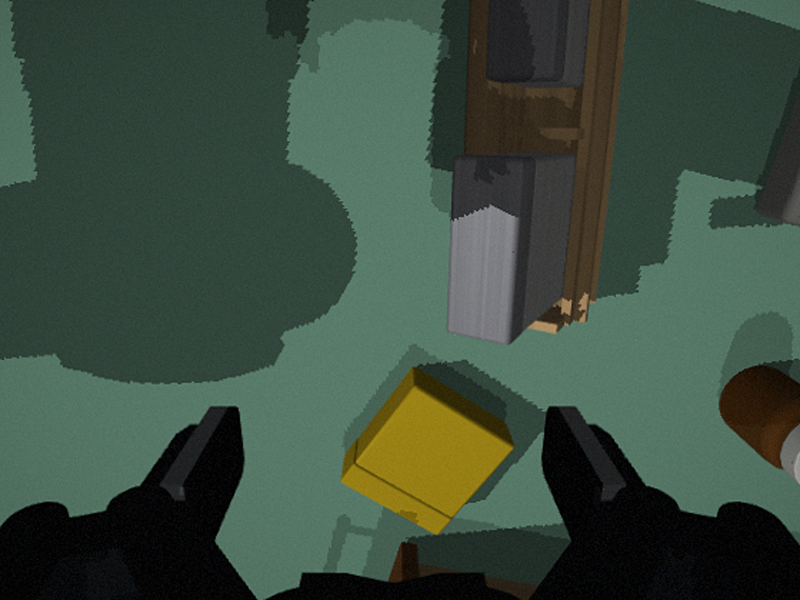

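The wrist view shows the large tin's lid with corners, in the enlarged picture, at (455,157), (532,157), (513,343) and (447,331). I'll refit the tin from these.

```bash
cat > fit2.py <<'E'
import pickle
from h import *
from scipy.optimize import least_squares
o,c=pickle.load(open("w1.pkl","rb"))
uv=np.array([[455,157],[532,157],[513,343],[447,331]])*.7
Ry=R.from_euler('y',-0.57).as_matrix()
L=np.array([[-.018,.046,.1],[.018,.046,.1],[.018,-.046,.1],[-.018,-.046,.1]])@Ry.T+[0,0,.032]
P=lambda p:R.from_euler('z',p[2]).apply(L)+[p[0],p[1],0]
s=least_squares(lambda p:(proj(c,P(p),o)-uv).ravel(),[.51,.16,.2])
p=s.x;print(p,s.fun.round(1));print(P(p).round(4))
f=lambda x,y,z:R.from_euler('z',p[2]).apply([x,y,z])+[p[0],p[1],0]
print("grasp",f(-.039,0,.1), "prior",.502+.0575*np.sin(.207),.218-.0575*np.cos(.207))
g=f(-.039,0,.1);go(g[0],g[1],.16,p[2]+np.pi/2)
E
python3 fit2.py
```

```text
[0.51616858 0.16472485 0.19028572] [ 1.5 -2.2 -2.1  0.1 -0.3  2.   1.1  0.2]
[[0.4396 0.1968 0.1065]
 [0.4694 0.2026 0.1259]
 [0.4868 0.1122 0.1259]
 [0.457  0.1065 0.1065]]
grasp [0.47787252 0.15734841 0.1       ] prior 0.5138176802224675 0.16172751618988637
t 2.20 pos [0.4236 0.1218 0.2501] th 1.773 -> cm [2.4  6.03 9.01] |11.1| deg 0.7 F [-0.5  1.   0.4] op 0.0850 g 0.0 q6 -0.09
```

Call:
servo_tool:
  increments:
    - [[8.5,1.2,3,2,0],[8.5,2.3,6,4.5,0],[8.5,2.3,6,8,0],[8.5,2.3,6,8,0],[8.5,2.3,6,8,0]]

```text
t: 2.7
tool_pos: [0.4776, 0.1553, 0.1699]
tool_rot: [-1.988, -2.431, 0.003]
contact_force: [-0.6, 0.1, 0.6]
opening: 0.0851
grip_force: 0.0
```

```bash
python3 - <<'E'
from h import *
from station import ctrl
import pickle
go(.477,.156,.101,1.77)
o=ctrl.get_obs();c=ctrl.get_image("wrist");pickle.dump((o,c),open("w2.pkl","wb"))
cv2.imwrite("pics/w2.png",cv2.resize(c["img"][:,:,::-1],(800,600),interpolation=cv2.INTER_CUBIC))
E
```

```text
t 2.70 pos [0.4776 0.1553 0.1699] th 1.771 -> cm [ 0.08 -0.03  6.89] |6.9| deg 0.0 F [-0.6  0.1  0.6] op 0.0851 g 0.0 q6 -0.03
```

View pics/w2.png

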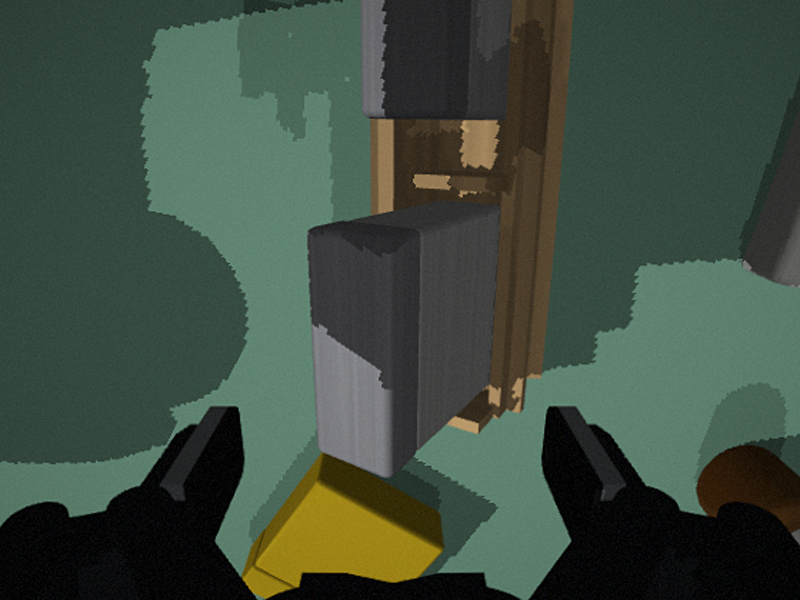

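The tin sits between the fingers with its lid at (308–420, 228–478), and both fingers clear it. I'll refit quickly to check.

```bash
sed -e 's/w1.pkl/w2.pkl/' -e 's/^uv=.*/uv=np.array([[308,228],[420,226],[393,479],[319,456]])*.7/' fit2.py > fit3.py; python3 fit3.py
```

```text
[0.51770705 0.16438215 0.16421573] [ 7.7 -4.1 -9.5  6.7  1.8  0.6  1.4 -5.7]
[[0.442  0.1985 0.1065]
 [0.4719 0.2034 0.1259]
 [0.4869 0.1127 0.1259]
 [0.457  0.1077 0.1065]]
grasp [0.47923173 0.15800648 0.1       ] prior 0.5138176802224675 0.16172751618988637
t 2.75 pos [0.4785 0.1556 0.1716] th 1.771 -> cm [0.22 0.12 1.16] |1.2| deg 2.1 F [ 0.1 -0.1  1.1] op 0.0848 g 0.0 q6 -0.03
```

Call:
servo_tool:
  increments:
    - [[8.5,0.2,0,2,0.5],[8.5,0.2,0,4,1],[8.5,0.2,0,5.5,1],[8.5,0.2,0,6.9,1],[8.5,0.2,0,6.9,1]]

```text
t: 3.25
tool_pos: [0.4765, 0.1581, 0.1]
tool_rot: [-2.007, -2.415, 0.003]
contact_force: [-0.0, 0.7, -0.5]
opening: 0.0848
grip_force: 0.0
```

Call:
servo_tool:
  increments:
    - [[6,0,0,0,0],[5.4,0,0,0,0],[5.0,0,0,0,0],[4.5,0,0,0,0],[4.0,0,0,0,0]]
  newtons: 30

```text
t: 3.75
tool_pos: [0.4749, 0.1581, 0.1032]
tool_rot: [-2.003, -2.413, 0.011]
contact_force: [-17.5, -4.0, 16.2]
opening: 0.0531
grip_force: 26.4
```

Call:
servo_tool:
  increments:
    - [[3,0,-0.5,-0.8,0],[3,0,-1.0,-1.6,0],[3,0,-1.5,-2.4,0],[3,0,-2.0,-3.2,0],[3,0,-2.2,-3.6,0]]
  newtons: 40

```text
t: 4.25
tool_pos: [0.4593, 0.1551, 0.1404]
tool_rot: [2.002, 2.411, 0.014]
contact_force: [7.8, 1.4, -4.3]
opening: 0.0472
grip_force: 37.9
```

Call:
servo_tool:
  increments:
    - [[3,0,-0.4,-0.8,0],[3,0,-0.8,-1.6,0],[3,0,-1.2,-2.4,0],[3,0,-1.5,-3.2,0],[3,0,-1.5,-4.0,0]]

```text
t: 4.75
tool_pos: [0.4403, 0.1517, 0.1774]
tool_rot: [-2.007, -2.416, 0.001]
contact_force: [0.7, 0.5, -3.4]
opening: 0.0371
grip_force: 39.0
```

Call:
servo_tool:
  increments:
    - [[3,0,0,-2,0],[3,0,0,-4,0],[3,0,0,-6,0],[3,0,0,-7,0],[3,0,0,-7,0]]

```text
t: 5.25
tool_pos: [0.442, 0.1519, 0.2492]
tool_rot: [2.006, 2.415, 0.004]
contact_force: [0.7, 0.1, -3.2]
opening: 0.0372
grip_force: 39.2
```

```bash
python3 - <<'E'
from h import *
from station import ctrl
import pickle
go(.477,.156,.101,1.77)
o=ctrl.get_obs();d={n:ctrl.get_image(n) for n in("wrist","scene","top")};pickle.dump((o,d),open("w3.pkl","wb"))
t=d["top"]["img"][200:330,80:310,::-1]; s=d["scene"]["img"][200:330,100:330,::-1]
w=d["wrist"]["img"][:,:,::-1]
a=np.vstack([cv2.resize(t,(460,260)),cv2.resize(s,(460,260))])
b=cv2.resize(w,(340,260)); b=np.vstack([b,cv2.resize(w[100:,150:410],(340,260))])
cv2.imwrite("pics/m3.png",np.hstack([a,b]))
E
```

```text
t 5.25 pos [0.442  0.1519 0.2492] th 1.755 -> cm [-0.24  3.47 14.83] |15.2| deg -0.8 F [ 0.7  0.1 -3.2] op 0.0372 g 39.2 q6 -0.01
```

View pics/m3.png

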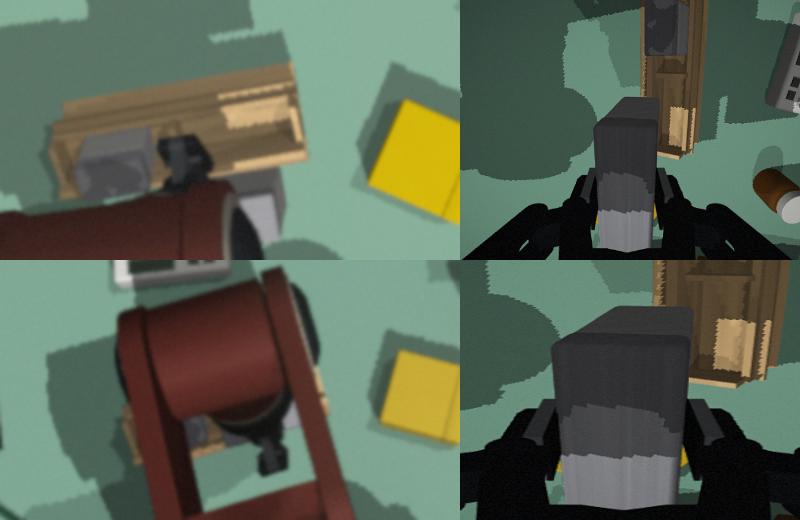

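The tin is clear of the rack and flush between the pads (opening 37 mm), and the small tin is still in its bay. The wrist panel shows the lid's far edge at about y=200 and the end face's lower edge at about y=158 (full-frame pixels). I'll estimate how the tin sits in the hand and plan the carry.

```bash
python3 - <<'E'
import pickle
from h import *
from scipy.optimize import least_squares
o,d=pickle.load(open("w3.pkl","rb"));c=d["wrist"]
uv=np.array([[220.8,203.5],[324.5,197],[326,157]])
Rt=R.from_rotvec(o["tool_rot"]).as_matrix();tp=o["tool_pos"]
# tool frame: x along tin width, y thickness, z down; end face at +x
L=np.array([[.046,-.018,-.1],[.046,.018,-.1],[.046,.018,0]])  # relative to bottom centre
def f(p):
    P=R.from_euler('y',p[2]).apply(L)+[p[0],p[3],p[1]]
    return (proj(c,P@Rt.T+tp,o)-uv).ravel()
s=least_squares(f,[0,.03,0,0]);print("x,z(bottom below TCP),pitch,y",s.x.round(4),s.fun.round(1))
yaw=-.035;r=np.array([[np.cos(yaw),-np.sin(yaw)],[np.sin(yaw),np.cos(yaw)]])
for dx in(0,.02,.03):
  print(dx,np.array([.649,-.236])+r@np.array([-.173+.075+dx,0]))
go(.57,-.23,.25,np.pi+yaw)
E
```

```text
x,z(bottom below TCP),pitch,y [-0.0025  0.0939 -0.0234  0.0007] [  2.6  -3.1   8.    3.4 -18.8  -0.4]
0 [ 0.55106002 -0.2325707 ]
0.02 [ 0.57104777 -0.23327056]
0.03 [ 0.58104165 -0.23362049]
t 5.40 pos [0.4404 0.1516 0.2459] th 1.755 -> cm [-39.89   5.74  -0.42] |40.3| deg -77.4 F [-0.3 -0.5 -4.2] op 0.0376 g 39.1 q6 -0.01
```

Call:
servo_tool:
  increments:
    - [[3,-2.5,0.3,-1.5,-3.5],[3,-6.5,0.9,-3,-11],[3,-10.5,1.5,-4,-19],[3,-14.5,2.1,-4,-27],[3,-18.5,2.7,-4,-35]]

```text
t: 5.9
tool_pos: [0.5015, -0.0267, 0.2863]
tool_rot: [-1.179, -2.911, 0.0]
contact_force: [-0.4, 0.2, -4.2]
opening: 0.0371
grip_force: 39.5
```

```bash
python3 - <<'E'
import pickle
from h import *
from scipy.optimize import least_squares
o,d=pickle.load(open("w3.pkl","rb"));c=d["wrist"]
uv=np.array([[220.8,203.5],[324.5,197]])
Rt=R.from_rotvec(o["tool_rot"]).as_matrix();tp=o["tool_pos"]
L=np.array([[.046,-.018,-.1],[.046,.018,-.1]])
s=least_squares(lambda p:(proj(c,(L+[p[0],p[2],p[1]])@Rt.T+tp,o)-uv).ravel(),[0,.06,0]);print(s.x,s.fun)
go(.571,-.233,.285,np.pi-.035)
E
```

```text
[-0.00189987  0.10125388 -0.00112196] [-3.15441442e-03 -3.24161847e+00 -2.04519193e-03  3.24068644e+00]
t 5.90 pos [ 0.5015 -0.0267  0.2863] th 2.372 -> cm [-19.35  -9.98   0.11] |21.8| deg -42.1 F [-0.4  0.2 -4.2] op 0.0371 g 39.5 q6 -1.00
```

Call:
servo_tool:
  increments:
    - [[3,-3.9,-2,0,-8],[3,-7.8,-4,0,-16],[3,-11.7,-6,0,-24],[3,-15.6,-8,0,-32],[3,-18.4,-9.5,0,-40]]

```text
t: 6.4
tool_pos: [0.5662, -0.2242, 0.285]
tool_rot: [-0.115, -3.137, -0.001]
contact_force: [-0.5, 0.8, -3.6]
opening: 0.0368
grip_force: 39.6
```

Call:
servo_tool:
  increments:
    - [[3,0,0,0,-2.1],[3,0,0,0,-2.1],[3,0,0,0,-2.1]]

```text
t: 6.7
tool_pos: [0.566, -0.2214, 0.2858]
tool_rot: [-0.065, -3.139, -0.002]
contact_force: [-0.1, 0.2, -3.6]
opening: 0.036
grip_force: 40.7
```

```bash
python3 - <<'E'
from h import *
from station import ctrl
import pickle
go(.571,-.233,.285,np.pi-.035)
o=ctrl.get_obs();d={n:ctrl.get_image(n) for n in("wrist","scene","top")};pickle.dump((o,d),open("w4.pkl","wb"))
w=d["wrist"]["img"][:,:,::-1];t=d["top"]["img"][150:350,330:500,::-1]
cv2.imwrite("pics/m4.png",np.hstack([cv2.resize(w,(460,345),interpolation=cv2.INTER_AREA),cv2.resize(t,(293,345))]))
E
```

```text
t 6.70 pos [ 0.566  -0.2214  0.2858] th 3.100 -> cm [-0.55 -1.14  0.07] |1.3| deg -0.4 F [-0.1  0.2 -3.6] op 0.0360 g 40.7 q6 -2.02
```

View pics/m4.png

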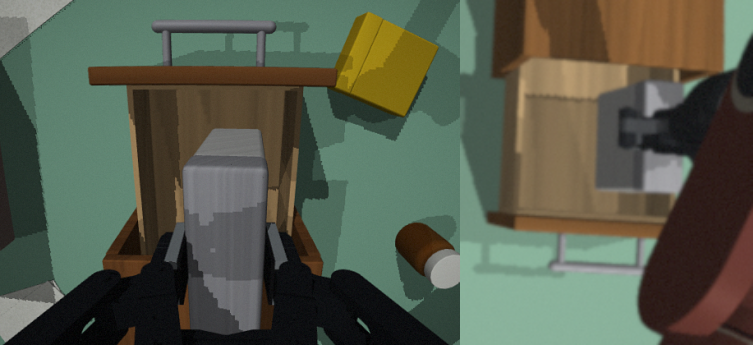

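The wrist view shows the tin over the open drawer, with the handle's ends at (153,27) and (275,27) in the panel and the walls clear on both sides. I'll check the drawer's centre from the handle and the front panel's top edge.

```bash
python3 - <<'E'
import pickle
from h import *
o,d=pickle.load(open("w4.pkl","rb"));c=d["wrist"];k=560/460
for uv,z in [((153,27),.114),((275,27),.114),((89,67),.152),((338,67),.152),((112,258),.165),((323,262),.165)]:
    print(uv,onz(c,np.array(uv)*k,z,o).round(4))
E
```

```text
(153, 27) [ 0.4398 -0.2815  0.114 ]
(275, 27) [ 0.4446 -0.1729  0.114 ]
(89, 67) [ 0.4723 -0.3287  0.152 ]
(338, 67) [ 0.4811 -0.1279  0.152 ]
(112, 258) [ 0.6416 -0.3315  0.165 ]
(323, 262) [ 0.654  -0.1343  0.165 ]
```

Call:
servo_tool:
  increments:
    - [[3,-0.3,-0.5,1,0],[3,-0.6,-1,3,0],[3,-0.6,-1,6,0],[3,-0.6,-1,9.5,0],[3,-0.6,-1,13,0]]

```text
t: 7.35
tool_pos: [0.5721, -0.2319, 0.1558]
tool_rot: [0.064, 3.14, -0.001]
contact_force: [0.4, -0.3, -4.3]
opening: 0.0359
grip_force: 40.7
```

Call:
servo_tool:
  increments:
    - [[3,0,0,0.8,0],[3,0,0,1.5,0],[3,0,0,2,0],[3,0,0,2.3,0],[3,0,0,2.3,0]]

```text
t: 7.85
tool_pos: [0.5727, -0.2324, 0.1355]
tool_rot: [0.064, 3.139, -0.001]
contact_force: [-0.3, -0.1, -3.3]
opening: 0.0361
grip_force: 40.8
```

Call:
servo_tool:
  increments:
    - [[3,0,0,0.3,0],[3,0,0,0.6,0],[3,0,0,0.9,0],[3,0,0,0.9,0]]

```text
t: 8.25
tool_pos: [0.5716, -0.2318, 0.1246]
tool_rot: [-0.064, -3.14, -0.001]
contact_force: [0.5, -0.3, -2.6]
opening: 0.0357
grip_force: 40.8
```

Call:
servo_tool:
  increments:
    - [[3,0,0,0.2,0],[3,0,0,0.4,0],[3,0,0,0.4,0]]

```text
t: 8.55
tool_pos: [0.5718, -0.2319, 0.1208]
tool_rot: [-0.064, -3.14, -0.001]
contact_force: [-0.5, 0.4, -3.0]
opening: 0.0361
grip_force: 40.8
```

Call:
servo_tool:
  increments:
    - [[3,0,0,0.2,0],[3,0,0,0.4,0],[3,0,0,0.4,0]]

```text
t: 8.85
tool_pos: [0.5725, -0.2322, 0.1183]
tool_rot: [0.064, 3.14, -0.0]
contact_force: [1.1, 1.3, 0.7]
opening: 0.0361
grip_force: 41.5
```

Call:
servo_tool:
  increments:
    - [[3,0,0,0.2,0],[3,0,0,0.4,0],[3,0,0,0.4,0]]

```text
t: 9.15
tool_pos: [0.575, -0.2325, 0.1182]
tool_rot: [0.064, 3.134, -0.002]
contact_force: [-1.0, 5.1, 12.8]
opening: 0.0359
grip_force: 43.6
```

The tin touches the floor at TCP z=0.118, as expected. I'll ease the press and open slowly.

Call:
servo_tool:
  increments:
    - [[3.4,0,0,-0.3,0],[3.6,0,0,-0.3,0],[3.8,0,0,-0.3,0],[4.2,0,0,-0.3,0],[4.6,0,0,-0.3,0]]
  newtons: 20

```text
t: 9.65
tool_pos: [0.5714, -0.2318, 0.1154]
tool_rot: [-0.064, -3.14, -0.001]
contact_force: [-0.4, 0.7, -0.7]
opening: 0.0462
grip_force: 0.4
```

Call:
servo_tool:
  increments:
    - [[5.2,0,0,0,0],[6,0,0,0,0],[6.5,0,0,0,0],[6.5,0,0,0,0]]

```text
t: 10.05
tool_pos: [0.572, -0.2321, 0.1163]
tool_rot: [-0.064, -3.141, 0.0]
contact_force: [0.0, 0.6, -0.9]
opening: 0.0647
grip_force: 0.0
```

Call:
servo_tool:
  increments:
    - [[6.5,0,0,-2,0],[6.5,0,0,-5,0],[6.5,0,0,-9,0],[6.5,0,0,-13,0],[6.5,0,0,-16,0]]

```text
t: 10.55
tool_pos: [0.5725, -0.2323, 0.2796]
tool_rot: [0.064, 3.138, -0.003]
contact_force: [-0.2, 0.1, 0.1]
opening: 0.0651
grip_force: 0.0
```

```bash
python3 - <<'E'
from h import *
from station import ctrl
import pickle
go(.38,-.225,.25,np.pi-.04)
o=ctrl.get_obs();d={n:ctrl.get_image(n) for n in("wrist","scene","top")};pickle.dump((o,d),open("w5.pkl","wb"))
w=d["wrist"]["img"][:,:,::-1];t=d["top"]["img"][150:350,330:500,::-1]
cv2.imwrite("pics/m5.png",np.hstack([cv2.resize(w,(460,345),interpolation=cv2.INTER_AREA),cv2.resize(t,(293,345))]))
E
```

```text
t 10.55 pos [ 0.5725 -0.2323  0.2796] th 3.101 -> cm [19.27 -0.05  2.91] |19.5| deg -0.0 F [-0.2  0.1  0.1] op 0.0651 g 0.0 q6 -2.04
```

View pics/m5.png

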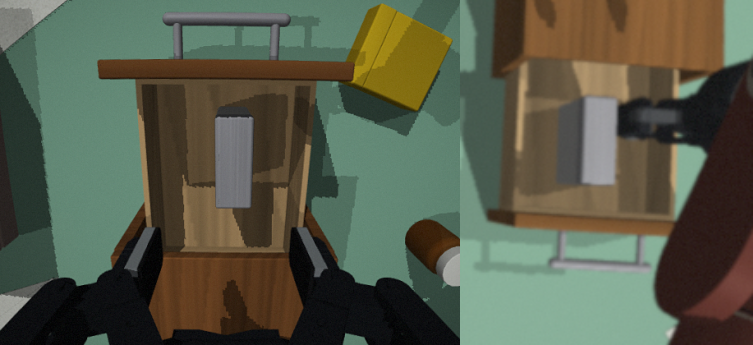

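The tin stands upright in the drawer (lid at (234,160) in the panel), clear of all the walls. I'll go behind the handle with the fingers closed.

Call:
servo_tool:
  increments:
    - [[5,4,0,0,0],[3,8,0,0,0],[1,12,0,0,0],[0,16,0,0,0],[0,18.7,0,0,0]]

```text
t: 11.2
tool_pos: [0.3827, -0.2237, 0.2739]
tool_rot: [-0.065, -3.138, -0.003]
contact_force: [0.6, 0.2, 0.4]
opening: 0.0002
grip_force: 0.0
```

Call:
servo_tool:
  increments:
    - [[0,0,-0.3,3,0],[0,0,-0.5,7,0],[0,0,-0.5,11,0],[0,0,-0.5,15,0],[0,0,-0.5,16.7,0]]

```text
t: 11.7
tool_pos: [0.3816, -0.2267, 0.1029]
tool_rot: [-0.064, -3.133, -0.01]
contact_force: [-0.5, -0.4, -0.3]
opening: 0.0
grip_force: 0.0
```

Call:
servo_tool:
  increments:
    - [[0,-0.8,0,0,0],[0,-1.8,0,0,0],[0,-2.8,0,0,0],[0,-3.6,0,0,0],[0,-4.2,0,0,0]]

```text
t: 12.2
tool_pos: [0.4285, -0.2317, 0.1107]
tool_rot: [0.063, 3.139, -0.002]
contact_force: [-7.8, -0.1, 2.7]
opening: 0.0002
grip_force: 3.6
```

Call:
servo_tool:
  increments:
    - [[0,-0.5,0,0,0],[0,-1.1,0,0,0],[0,-1.8,0,0,0],[0,-2.5,0,0,0],[0,-3.2,0,0,0]]

```text
t: 12.7
tool_pos: [0.4594, -0.2326, 0.1093]
tool_rot: [-0.064, -3.141, 0.0]
contact_force: [-2.7, -0.3, 0.3]
opening: 0.0001
grip_force: 1.0
```

Call:
servo_tool:
  increments:
    - [[0,-0.7,0,0,0],[0,-1.4,0,0,0],[0,-2.1,0,0,0],[0,-2.8,0,0,0],[0,-3.5,0,0,0]]

```text
t: 13.2
tool_pos: [0.4944, -0.2339, 0.1092]
tool_rot: [-0.064, -3.141, -0.0]
contact_force: [-1.6, -2.0, 1.0]
opening: 0.0004
grip_force: 1.0
```

Call:
servo_tool:
  increments:
    - [[0,-0.7,0,0,0],[0,-1.4,0,0,0],[0,-2.1,0,0,0],[0,-2.8,0,0,0],[0,-3.5,0,0,0]]

```text
t: 13.7
tool_pos: [0.5293, -0.2353, 0.1092]
tool_rot: [-0.064, -3.141, -0.0]
contact_force: [-2.9, -2.0, -0.1]
opening: 0.0002
grip_force: 1.0
```

Call:
servo_tool:
  increments:
    - [[0,-0.7,0,0,0],[0,-1.4,0,0,0],[0,-2.1,0,0,0],[0,-2.8,0,0,0],[0,-3.3,0,0,0]]

```text
t: 14.2
tool_pos: [0.5625, -0.2366, 0.1093]
tool_rot: [0.064, 3.141, 0.0]
contact_force: [-2.3, -1.1, -0.4]
opening: -0.0002
grip_force: 0.9
```

Call:
servo_tool:
  increments:
    - [[0,-0.6,0,0,0],[0,-1.2,0,0,0],[0,-1.7,0,0,0],[0,-2.1,0,0,0],[0,-2.4,0,0,0]]

```text
t: 14.7
tool_pos: [0.5832, -0.2375, 0.1092]
tool_rot: [-0.063, -3.132, -0.001]
contact_force: [-19.9, 0.4, 11.4]
opening: 0.0002
grip_force: 10.4
```

Call:
servo_tool:
  increments:
    - [[0,-0.25,0,0,0],[0,-0.5,0,0,0],[0,-0.75,0,0,0],[0,-0.95,0,0,0],[0,-1.1,0,0,0]]

```text
t: 15.2
tool_pos: [0.5837, -0.2375, 0.1092]
tool_rot: [-0.062, -3.103, -0.008]
contact_force: [-60.2, 5.1, 35.5]
opening: -0.0001
grip_force: 30.6
```

It stopped hard at x=0.583. I'll back off and check that the drawer is really shut.

Call:
servo_tool:
  increments:
    - [[0,1,0,0,0],[0,2.5,0,0,0],[0,5,0,0,0],[0,9,0,0,0],[0,13,0,0,0]]

```text
t: 15.7
tool_pos: [0.4666, -0.2325, 0.1097]
tool_rot: [0.063, 3.139, 0.0]
contact_force: [0.0, -0.8, 0.3]
opening: -0.0
grip_force: 0.0
```

Call:
servo_tool:
  increments:
    - [[0,2,0,-3,0],[0,4,0,-7,0],[0,4,0,-11,0],[0,4,0,-15,0],[0,4,0,-15,0]]

```text
t: 16.2
tool_pos: [0.4299, -0.2328, 0.2675]
tool_rot: [0.063, 3.129, -0.012]
contact_force: [0.8, -0.3, 1.4]
opening: -0.0001
grip_force: 0.0
```

```bash
python3 - <<'E'
from h import *
from station import ctrl
import pickle
o=ctrl.get_obs();print(o["tool_pos"],o["contact_force"]);d={n:ctrl.get_image(n) for n in("wrist","scene","top")};pickle.dump((o,d),open("w6.pkl","wb"))
s=d["scene"]["img"][60:280,320:470,::-1];t=d["top"]["img"][30:250,340:490,::-1];r=d["top"]["img"][90:310,95:300,::-1]
cv2.imwrite("pics/m6.png",np.hstack([cv2.resize(s,(340,500)),cv2.resize(t,(340,500)),cv2.resize(r,(120,500))]))
E
```

```text
[ 0.42987895 -0.23283262  0.26749601] [ 0.81293266 -0.25722448  1.37705425]
```

View pics/m6.png

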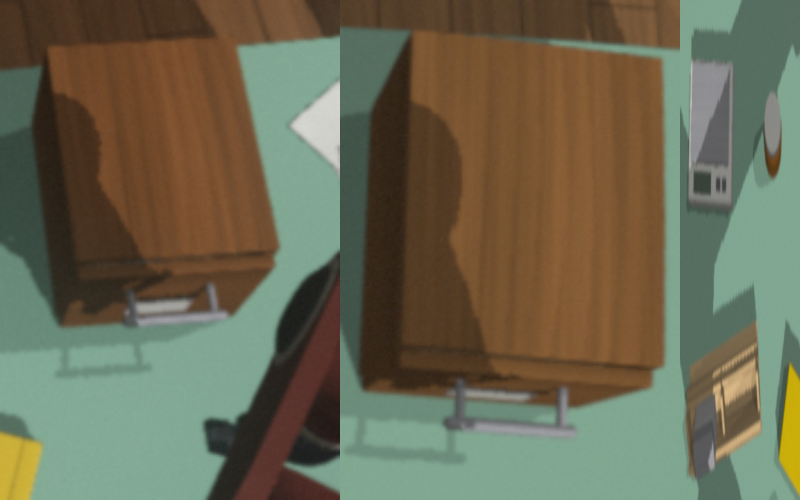

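The top and scene crops show the drawer panel level with the chest's side fronts. The handle ends are at about (389,217) and (444,220) in the full top frame. I'll check the distance numerically. The jar, scale and small tin look unmoved.

```bash
python3 - <<'E'
import pickle
from h import *
o,d=pickle.load(open("w6.pkl","rb"))
T,S=d["top"],d["scene"]
m=[]
for c,l in((T,[(389.4,217),(443.7,219.6)]),(S,[(377.3,199.9),(419.7,198.6)])):
    for uv in l: m.append(onz(c,uv,.114)); print(m[-1].round(4))
print(np.mean(m,0))
a=pickle.load(open("im0.pkl","rb"))
def bx(img,box):
    x0,y0,x1,y1=box;p=cv2.absdiff(d[img]["img"],a[img]["img"])[y0:y1,x0:x1];return p.mean()
print("jar",bx("top",(235,125,272,172)),"scale",bx("top",(105,112,190,185)),"small",bx("top",(112,258,160,300)))
# shell front top corners (z=.165), top crop
for uv in ((400,352),(663,366)): print(onz(T,((uv[0]-340)/2.267+340,uv[1]/2.273+30),.165).round(4))
for uv in ((78,265),(278,247)): print(onz(S,(uv[0]/2.267+320,uv[1]/2.273+60),.165).round(4))
E
```

```text
[ 0.5982 -0.1886  0.114 ]
[ 0.5957 -0.2912  0.114 ]
[ 0.6051 -0.1892  0.114 ]
[ 0.5958 -0.2898  0.114 ]
[ 0.59866787 -0.23973272  0.114     ]
jar 19.41038911251677 scale 22.053021756647865 small 25.792493386243386
[ 0.6471 -0.1341  0.165 ]
[ 0.6426 -0.3422  0.165 ]
[ 0.65   -0.1348  0.165 ]
[ 0.6444 -0.3404  0.165 ]
```

The gap from shell front to handle is 47 mm against 50 mm expected when shut, so the drawer is closed within measuring error. Handing in.

```bash
python3 -c "
from station import ctrl
print(ctrl.finish_job())"
```

```text
the job is handed in; nothing more can be done
None
```

The job is handed in, no verdict returned: the large tin was set down standing in the drawer (last seen upright before the push), the drawer was pushed to its stop and measures shut, and the small tin, jar and scale look unmoved.

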